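Move a lacquered hatch cover to the drying stand with a spatula

TASK

The round hatch cover has fresh lacquer, so do not let the fingers touch it: slide the spatula under it between the battens of its stand, lift it, and set it down flat and centred on the empty stand. Then draw the spatula out and lay it flat back on the bench, clear of the stands. Leave the square cover where it is.

Things in the scene. Friction and masses are not known exactly. Their poses are not given: they have to be found in the camera images.
- spatula: Steel spatula, 215 mm long, about 120 g, flat on the bench. Origin: on its underside, below the grip point; x to the blade tip, z up. Wooden block handle 24 mm wide (y), 36 mm tall, from x = -55 to 48 mm, then a neck 10 mm tall to x = 73. Blade 60 mm wide, 3 mm thick, from x = 65 to the tip at x = 160. Undersides of blade, neck and handle are one plane (z = 0).
- round_cover: Flat round black hatch cover, 120 mm across, 10 mm thick, about 120 g, on a wooden stand like empty_stand. Origin: centre of its underside. At the start it lies over its stand's centre, give or take 5 mm, and its x axis runs along that stand's battens, away from the robot.
- square_cover: Flat square black hatch cover, 112 by 112 mm, 10 mm thick, on another such stand; it stays there. Origin: centre of its underside; axes along its edges.
- empty_stand: Wooden stand without a cover, fixed to the bench. Origin: centre of its underside, at bench level; x along its battens, away from the robot. Base 130 by 130 mm, 6 mm thick; on it two battens along x, 12 mm wide, 130 long, centred at y = -45 and 45 mm (78 mm clear between), tops 36 mm above the bench: a 30 mm high gap, open at both ends, under a cover.
There are look-alikes about, which are no part of the job. Of the things shaped like the spatula, the steel one is meant.

How it is judged:
On the way, in this order (a step that is already met when the one before it is completed fails the run):
1. the round cover has been lifted off its stand on the spatula, its underside at least 25 mm above the battens (height (world z) of round_cover above 0.061 m and contact force between spatula and round_cover above 0.2 N), for 0.2 s.
2. the spatula brings the round cover down over the empty stand: within 20 mm of its centre and less than 20 mm above its battens while the spatula still bears it (horizontal distance between round_cover and empty_stand below 0.02 m and height (world z) of round_cover below 0.056 m and contact force between spatula and round_cover above 0.1 N), for 0.04 s.
At the end, for the whole second after the job is handed in: Round cover flat (under 0.1 rad) and at rest on the empty stand's battens, within 20 mm of its centre; spatula flat (0.06 rad) on the bench, underside less than 6 mm up, touching neither the covers nor that stand; square cover within 15 mm of its start (horizontal distance between round_cover and empty_stand below 0.02 m and height (world z) of round_cover between 0.033 and 0.04 m and angle between round_cover's own z axis and vertical below 0.1 rad and contact force between round_cover and empty_stand above 0.2 N and linear speed of each of round_cover, spatula below 0.02 m/s and contact force between spatula and round_cover below 0.05 N and contact force between spatula and empty_stand below 0.05 N and contact force between spatula and square_cover below 0.05 N and height (world z) of spatula below 0.006 m and angle between spatula's own z axis and vertical below 0.06 rad and distance of square_cover from where it was at the start of the episode below 0.015 m).
It fails at once if the fingers or the arm touch the round cover (contact force between any of the fingers, the arm and round_cover above 0.5 N).
It fails at once if the square cover is moved by more than 15 mm (distance of square_cover from where it was at the start of the episode above 0.015 m).
It also fails if it takes over 64 s, if anything falls off the work surface, if the arm or the gripper's body presses on something with over 40 N, if the wrist force passes 120 N, or if a joint passes its speed limit or range.

ROBOT

A 6-joint arm with a two-finger parallel gripper is mounted at the origin on the work surface. World frame = base frame: x ahead of the robot, y to its left, z up, the work surface at z = 0. Lengths are in m, angles in rad, forces in N, time in s.
With the tool pointing down it reaches from about 0.35 to 0.85 m from the base axis. Payload 8.1 kg.
Tool frame: the origin (TCP) lies between the finger pads; the fingertips stand 14 mm ahead of it and the grasp point (between the pads) lies 5 mm behind it (robot.tip_reach is the z of the fingertips in the tool frame, in m); z points along the fingers, y is the line along which they close (so a half turn about z gives the same grasp; the last joint's range is limited). The gripper opens to 93 mm and grips with 3 to 60 N. Pads are 15 mm wide; open, the fingers measure 128 mm over their backs; the gripper's body (75 mm by 188 mm) begins 65 mm behind the grasp point.
Start: joints at [1.238, 0.13, 1.488, -0, 1.523, -0.085], TCP at [0.147, 0.582, 0.201] pointing down, gripper open.
Joint ranges: [-2.96, 2.96], [-0.89, 2.26], [0.02, 2.5], [-1.34, 4.48], [0, 2.73], [-2.66, 2.66]. Speed limits (rad/s): [2.39, 2.39, 2.79, 3.14, 3.14, 3.14].

INTERFACE

Orientations are given as a rotation vector (axis times angle).
In Python, from plant import robot gives the robot as it stands. The module is installed in compiled form; this text tells all that it offers.
- The arm moves only by the shell command python3 -m handwheel 'ROWS' [FORCE]. ROWS is JSON, a list of rows, each a list of 7 numbers: the closure, from -1 (fully open) to 1 (shut), then the shift along the tool's x, y, z each as a share of 100 cm, from -1 to 1, then the turn, a rotation vector about the tool's x, y, z each as a share of 180 degrees, from -1 to 1. In form: [[grip, tx, ty, tz, rx, ry, rz], ...]. A call has 1 to 20 rows; each row is the pose to reach, as a shift and turn from the pose commanded when the call began, along the tool's axes at that moment, turning the shorter way round; what a row does not reach only later rows make up. A row lasts 1/8 s, in which the tool goes at most 62.5 mm and 10.7 degrees, less where a joint would pass 70% of its speed; a pose out of reach is approached as far as the arm can. A call with a number of a shift or a turn outside -1 to 1 is refused whole. A call with a gripper value outside its range is refused whole. The fingers move at their own pace and stop on an object; FORCE is the grip in N (left out, the last holds). Time passes only in rows, so rows that repeat a pose let the fingers close. It gives the time, the measured TCP pose, the force, the opening and the grip force at its end, in the units of the state.
- robot.read_state(): the state, without advancing time (a new reading comes with each control period).
- robot.read_camera(name): name is "scene" or "top" or "wrist"; returns a dict with "frame" (480x640x3 uint8, red, green, blue), "fx", "fy", "cx", "cy" (pixels), "rvec" (rotation vector, rad) and "tvec" (3), from world to camera coordinates, as OpenCV has them; the wrist camera has in their place "T_tool_cam" (4x4, takes a point from camera to tool coordinates, whose origin is the TCP and whose axes are the flange's). Camera axes: x right, y down, z forward; pixel columns grow to the right and rows downward; lengths in m; the calibration is good to about 2 mm. A picture is of the moment at which its call begins: read the wrist's pose just before it. There is no depth.
- robot.close_job(): hands the job in; it is judged then, once.
Trained networks look in a picture, given as the dict that the camera call returned (one of the last four; its "shot" number tells which), for a name from the list of things; names that differ only in an ending like _2 or _b are one class to them, and where a whole thing is asked for, a point or a joint stands for the part that bears it (a point fixed in the world has none). Each returns a list of dicts, best first, with "conf" (0 to 1); they miss things now and then, are a little off and sometimes report something else, mostly with a low value. They report only what shows in the picture. A call takes as long as a camera call. They do not tell look-alikes from the thing itself.
- robot.regions_of(picture, name): "mask" (480x640 bool, what is visible of it) and "rect" ([left, top, right, bottom] in pixels, round what is visible of it).
The state is a dict: "t": time; "q": joint angles; "dq": joint speeds; "joint_torque": joint torques, N m; "tool_pos": TCP position; "orientation": TCP orientation; "force": force on the tool from outside, world axes, zero at the start; "wrist_torque": the same for the moment, N m; "opening": finger opening in m; "gripper_force": force on a finger pad.
Only numpy, scipy, OpenCV 4.12 (cv2) and the standard library are available. Lean on these libraries where they do the work, as an engineer would, in place of code of your own. Each camera call takes 0.05 s, during which the arm holds its last target. There are 200 camera calls.

## Working session

There is one attempt and no reset: what is moved stays moved. The work goes in short steps, Python scripts to look and compute and a shell command to move; the robot and the scene stay as the last step left them, time stands still between calls to the robot, and variables do not carry over. Pictures are saved under pics/ and viewed, at most 10 in all, crops included, and the job is handed in when it is done.

```bash
mkdir -p pics; cat > h.py <<'E'
from plant import robot
import numpy as np, cv2
from scipy.spatial.transform import Rotation as R
def ray(p,u,v):
    d=np.array([(u-p['cx'])/p['fx'],(v-p['cy'])/p['fy'],1.])
    if 'rvec' in p:
        M=R.from_rotvec(np.ravel(p['rvec'])).as_matrix(); t=np.ravel(p['tvec']); return -M.T@t, M.T@d
    T=p['Tw']; return T[:3,3], T[:3,:3]@d
def onz(p,u,v,z):
    c,d=ray(p,u,v); return c+d*(z-c[2])/d[2]
def shot(n):
    s=robot.read_state(); p=robot.read_camera(n)
    if n=='wrist':
        T=np.eye(4);T[:3,:3]=R.from_rotvec(s['orientation']).as_matrix();T[:3,3]=s['tool_pos']; p['Tw']=T@np.array(p['T_tool_cam'])
    return p
def save(p,f): cv2.imwrite('pics/'+f,p['frame'][:,:,::-1])
def tri(p1,a,p2,b):
    c1,d1=ray(p1,*a);c2,d2=ray(p2,*b)
    k=np.linalg.lstsq(np.c_[d1,-d2],c2-c1,rcond=None)[0]
    x=c1+d1*k[0];y=c2+d2*k[1]; return (x+y)/2,np.linalg.norm(x-y)
E
python3 - <<'E'
from h import *
print(robot.read_state())
for n in ('top','scene'):
    p=shot(n); save(p,n+'1.png'); print(n,ray(p,320,240), p['fx'])
    for o in ('spatula','round_cover','square_cover','empty_stand'):
        for r in robot.regions_of(p,o):
            m=r['mask']; ys,xs=np.nonzero(m)
            print(o,round(r['conf'],2),r['rect'],xs.mean().round(1),ys.mean().round(1),p['frame'][m].mean(0).round(), len(xs))
E
```

```text
{'t': 0.0, 'q': array([ 1.23760556e+00,  1.31139028e-01,  1.48927708e+00, -8.75322248e-06,
        1.52298920e+00, -8.54180612e-02]), 'dq': array([-0.00020657, -0.00101422, -0.00046577,  0.00232613,  0.00051786,
       -0.00086676]), 'joint_torque': array([-2.38148668e-04, -5.59848297e+01, -4.91762280e+01,  7.68213510e-02,
        3.56228475e-02, -1.07595902e-04]), 'tool_pos': array([0.14694301, 0.5811112 , 0.19950191]), 'orientation': array([-3.88159356e-01, -3.11714876e+00,  2.78768895e-03]), 'force': array([-0.43141664, -0.25479386,  0.62850905]), 'wrist_torque': array([0.04318288, 0.01234045, 0.02032728]), 'gripper_force': 0.0, 'opening': 0.0929717332445577}
top (array([ 0.2030895 , -0.11208147,  1.17577299]), array([ 0.22324063,  0.03991487, -0.97447037])) 519.304529743023
spatula 0.73 [490.7, 256.1, 549.8, 346.1] 520.0 306.2 [149.  30.  19.] 1881
spatula 0.65 [434.7, 180.8, 457.8, 274.3] 448.3 219.0 [127. 114.  96.] 1680
round_cover 0.82 [152.5, 146.0, 204.1, 197.6] 179.0 170.4 [29. 28. 25.] 2009
square_cover 0.67 [241.5, 123.2, 291.0, 169.8] 264.9 146.6 [38. 35. 29.] 2218
empty_stand 0.78 [327.5, 142.4, 383.4, 201.0] 354.9 174.9 [154. 150. 136.] 2889
empty_stand 0.23 [149.0, 146.3, 206.4, 199.2] 179.5 170.8 [32. 30. 26.] 2138
scene (array([1.01367522, 0.26647431, 0.90662968]), array([-0.51044366, -0.33148702, -0.79377229])) 492.08530437711454
spatula 0.85 [195.8, 127.6, 231.7, 186.4] 212.6 153.1 [150.  12.   7.] 935
spatula 0.61 [274.9, 148.4, 353.3, 172.3] 311.4 158.8 [ 23. 100.  34.] 1262
spatula 0.59 [175.4, 180.7, 244.3, 255.3] 210.7 221.1 [127. 111.  94.] 1556
round_cover 0.74 [409.2, 352.1, 473.9, 421.9] 442.6 386.5 [39. 37. 35.] 3543
square_cover 0.62 [291.1, 327.2, 373.4, 401.3] 331.0 360.6 [38. 36. 33.] 3575
empty_stand 0.77 [216.9, 260.4, 299.0, 337.5] 258.4 297.7 [159. 143. 121.] 3477
```

View pics/top1.png

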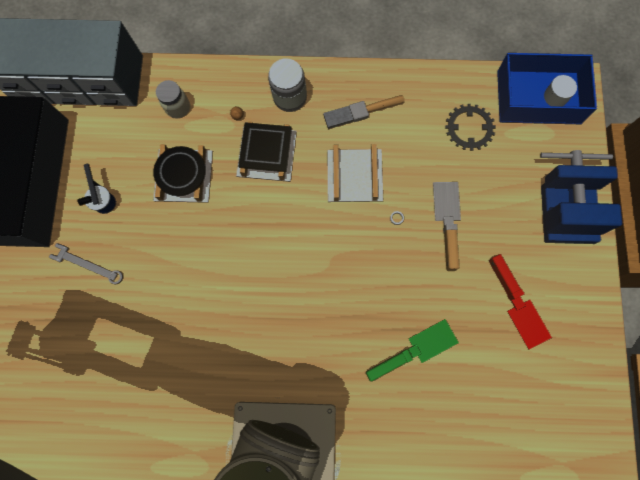

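View pics/scene1.png

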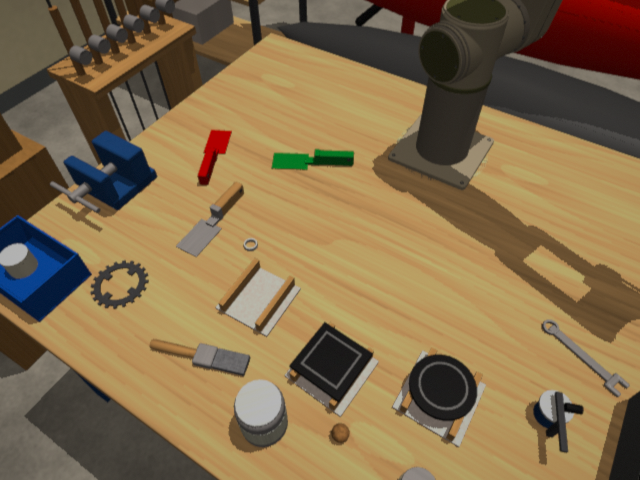

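Top view: steel spatula (wooden handle) with blade at about (447,200) and handle end (452,268); round cover (180,170), square (266,148), empty stand (355,175). The scene view shows the same: spatula (210,220), empty stand (258,298), square (331,360), round (442,387). The red and green ones and the brush are look-alikes.

```bash
python3 - <<'E'
from h import *
t=shot('top'); s=shot('scene')
res={}
for o in ('round_cover','square_cover','empty_stand','spatula'):
    def c(p):
        L=robot.regions_of(p,o)
        if o=='spatula': L=[r for r in L if 110<p['frame'][r['mask']].mean(0)[1]<125 and p['frame'][r['mask']].mean(0)[0]>110]
        m=L[0]['mask'].astype(np.uint8); 
        (x,y),_,_=cv2.minAreaRect(cv2.findNonZero(m)); M=cv2.moments(m,True)
        return (M['m10']/M['m00'],M['m01']/M['m00'])
    try:
        a,b=c(t),c(s); print(o,a,b,tri(t,a,s,b), onz(t,*a,.046))
    except Exception as e: print(o,e)
# crops
def crop(p,x,y,w,h,k): return cv2.resize(p['frame'][y:y+h,x:x+w],None,fx=k,fy=k,interpolation=cv2.INTER_CUBIC)
A=np.hstack([crop(t,145,138,72,72,5),crop(t,320,138,72,72,5)])
print(A.shape); sp=crop(t,425,175,45,110,5)
B=np.zeros((550,720,3),np.uint8);B=np.zeros((590,800,3),np.uint8)
B[:288,:288]=crop(t,145,138,72,72,4);B[:288,288:576]=crop(t,320,138,72,72,4);B[:550,600:785]=crop(t,428,175,37,110,5)
B[290:590,0:320]=crop(s,395,340,106,100,3)[:300,:318].repeat(1,0) if 0 else np.pad(crop(s,395,340,106,100,3),((0,0),(0,2),(0,0)))
B[290:590,320:590]=crop(s,214,250,90,100,3)
cv2.imwrite('pics/crops.png',B[:,:,::-1])
E
```

```text
round_cover (179.318, 170.7205) (442.6164994425864, 386.5390189520624) (array([0.618886  , 0.26708523, 0.03937758]), np.float64(0.002491033957233404)) [0.61684136 0.26367359 0.046     ]
square_cover (264.9265091863517, 146.76727909011373) (330.60269650028687, 360.5903614457831) (array([0.68384161, 0.07178569, 0.03833226]), np.float64(0.0014511358841019601)) [0.68092313 0.06990097 0.046     ]
empty_stand (355.01039426523295, 174.7121863799283) (258.33391506689935, 297.4726585223967) (array([ 0.63258911, -0.14058839,  0.00342241]), np.float64(0.0032828435631664264)) [ 0.61783565 -0.14092888  0.046     ]
spatula (448.1614713216958, 218.72568578553617) (210.8633702016916, 220.87638256343527) (array([ 0.52773637, -0.3588255 ,  0.01105353]), np.float64(0.002800454182513867)) [ 0.5187677  -0.35262497  0.046     ]
(360, 720, 3)
```

View pics/crops.png

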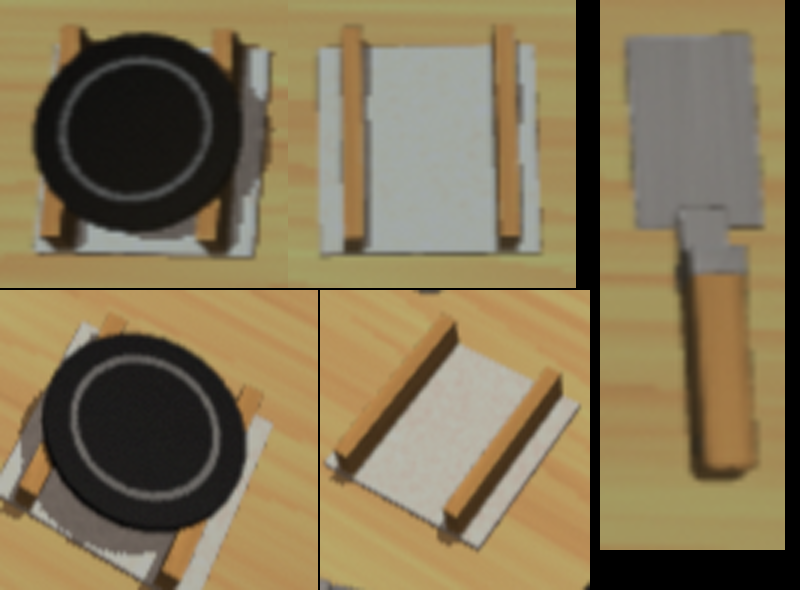

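Crops: round stand's battens run from (71,28) to (52,240) (left) and (224,31) to (208,243) (right). The empty stand's battens are almost upright. The spatula's blade points away from the robot, slightly turned.

```bash
python3 - <<'E'
from h import *
t=shot('top')
def P(x,y,k,ox,oy,z): return onz(t,(x+.5)/k-.5+ox,(y+.5)/k-.5+oy,z)
for n,pts in (('round',[(71,28),(52,238),(224,31),(208,240)]),('empty',[(65,28),(67,239),(217,28),(222,237)])):
    q=np.array([P(x,y,4,145 if n=='round' else 320,138,.036) for x,y in pts]); print(n,q.round(4).tolist(),'c',q.mean(0).round(4),'yawL/R',[np.degrees(np.arctan2(*(q[i]-q[i+1])[[1,0]])).round(2) for i in (0,2)],np.linalg.norm(q[0]-q[1]),np.linalg.norm(q[0]-q[2]))
b=np.array([P(x,y,5,428,175,.003) for x,y in [(26,37),(148,34),(37,229),(162,228)]]);h=np.array([P(x,y,5,428,175,.036) for x,y in [(128,466),(120,272)]])
print(b.round(4).tolist(),h.round(4).tolist())
tip=b[:2].mean(0);bk=b[2:].mean(0); d=(tip-bk)[:2]; print('len',np.linalg.norm(d),'w',np.linalg.norm(b[0]-b[1]),'yaw',np.degrees(np.arctan2(d[1],d[0])),'handle yaw',np.degrees(np.arctan2(*(h[1]-h[0])[[1,0]])),np.linalg.norm(h[1]-h[0]))
e=(tip-h[0])[:2];u=e/np.linalg.norm(e);print('total',np.linalg.norm(e),'yaw',np.degrees(np.arctan2(u[1],u[0])),'origin',tip[:2]-.16*u,h[0][:2]+.055*u)
s=robot.read_state();print(s['q'],R.from_rotvec(s['orientation']).as_matrix().round(3).tolist())
p=shot('wrist');print(p['T_tool_cam'])
E
```

```text
round [[0.6842, 0.3129, 0.036], [0.5552, 0.3109, 0.036], [0.6847, 0.2228, 0.036], [0.5564, 0.2212, 0.036]] c [0.6201 0.2669 0.036 ] yawL/R [np.float64(0.9), np.float64(0.73)] 0.12901961519877048 0.09010743868349062
empty [[0.6949, -0.0948, 0.036], [0.5655, -0.0995, 0.036], [0.6973, -0.184, 0.036], [0.5691, -0.1884, 0.036]] c [ 0.6317 -0.1417  0.036 ] yawL/R [np.float64(2.09), np.float64(1.95)] 0.12949868415770882 0.08922526670728745
[[0.6202, -0.3271, 0.003], [0.6233, -0.385, 0.003], [0.5259, -0.331, 0.003], [0.528, -0.3893, 0.003]] [[0.4087, -0.3637, 0.036], [0.4977, -0.3621, 0.036]]
len 0.09490961747190728 w 0.058018143137305335 yaw 2.4801043665007594 handle yaw 1.0899773732579536 0.08897548789494444
total 0.21316289373173447 yaw 2.067892772144081 origin [ 0.46185485 -0.36182816] [ 0.46369076 -0.36176187]
[ 1.23760258e+00  1.30407577e-01  1.48816211e+00  2.96256084e-05
  1.52303115e+00 -8.54029301e-02] [[-0.969, 0.245, -0.0], [0.245, 0.969, 0.0], [0.0, -0.0, -1.0]]
[[-6.55140424e-04 -9.71513689e-01 -2.36982536e-01  6.52281157e-02]
 [ 9.99998942e-01 -9.44199761e-04  1.10625562e-03 -1.42637583e-04]
 [-1.29850133e-03 -2.36981561e-01  9.71513280e-01 -1.85017822e-01]
 [ 0.00000000e+00  0.00000000e+00  0.00000000e+00  1.00000000e+00]]
```

```bash
cat >> h.py <<'E'
def row(x,y,z,psi,st=None):
    """row numbers to bring the TCP to xyz, tool down, tool x at angle psi (deg)"""
    s=st or robot.read_state(); M=R.from_rotvec(s['orientation'])
    c,n=np.cos(np.radians(psi)),np.sin(np.radians(psi))
    G=R.from_matrix(np.array([[c,n,0],[n,-c,0],[0,0,-1]]))
    print((M.inv().apply(np.array([x,y,z])-s['tool_pos'])).round(4),((M.inv()*G).as_rotvec()/np.pi).round(4))
E
python3 - <<'E'
from h import *
row(.47,.25,.21,175);row(.478,-.361,.2,182)
E
```

```text
[-0.3943 -0.2424 -0.0095] [-0.      0.     -0.0511]
[-5.519e-01 -8.327e-01  6.000e-04] [-0.    0.   -0.09]
```

```bash
python3 -m handwheel '[[-1,-0.394,-0.242,-0.01,0,0,-0.05],[-1,-0.394,-0.242,-0.01,0,0,-0.05],[-1,-0.394,-0.242,-0.01,0,0,-0.05],[-1,-0.394,-0.242,-0.01,0,0,-0.05],[-1,-0.394,-0.242,-0.01,0,0,-0.05],[-1,-0.394,-0.242,-0.01,0,0,-0.05],[-1,-0.394,-0.242,-0.01,0,0,-0.05],[-1,-0.552,-0.833,0,0,0,-0.09],[-1,-0.552,-0.833,0,0,0,-0.09],[-1,-0.552,-0.833,0,0,0,-0.09],[-1,-0.552,-0.833,0,0,0,-0.09],[-1,-0.552,-0.833,0,0,0,-0.09],[-1,-0.552,-0.833,0,0,0,-0.09],[-1,-0.552,-0.833,0,0,0,-0.09],[-1,-0.552,-0.833,0,0,0,-0.09],[-1,-0.552,-0.833,0,0,0,-0.09],[-1,-0.552,-0.833,0,0,0,-0.09],[-1,-0.552,-0.833,0,0,0,-0.09],[-1,-0.552,-0.833,0,0,0,-0.09],[-1,-0.552,-0.833,0,0,0,-0.09]]' 60
python3 - <<'E'
from h import *
p=shot('wrist');save(p,'w1.png')
for r in robot.regions_of(p,'spatula'): print(r['conf'],r['rect'],cv2.minAreaRect(cv2.findNonZero(r['mask'].astype(np.uint8))))
E
```

```text
t: 3.6
tool_pos: [0.4784, -0.3599, 0.2008]
orientation: [-0.057, 3.141, 0.0]
force: [0.4, 0.4, -0.8]
opening: 0.0931
gripper_force: 0.0
0.93 [295.0, 135.3, 352.2, 325.1] ((322.0, 232.0), (190.0, 58.0), 90.0)
0.93 [95.9, 4.4, 230.9, 177.9] ((174.3646697998047, 76.53440856933594), (210.02621459960938, 67.45763397216797), 61.69924545288086)
0.67 [339.3, 0.0, 369.0, 14.4] ((352.5, 6.0), (12.0, 27.0), 90.0)
```

View pics/w1.png

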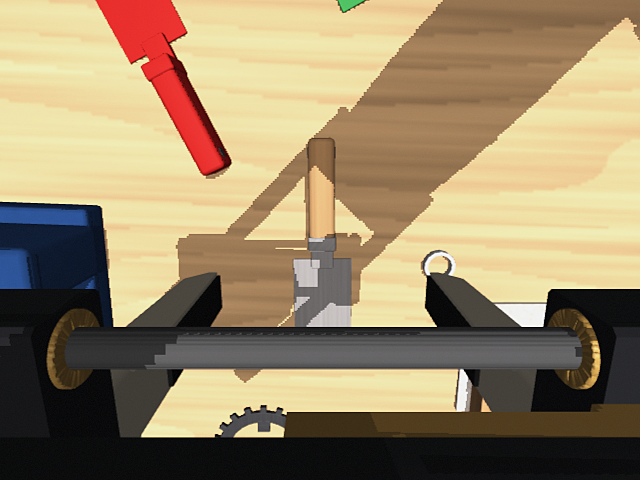

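The wrist view shows the spatula between the fingers: handle from (321,139) to (321,240), blade back edge at y=260 spanning 293–351, aligned with the image's vertical axis.

```bash
python3 - <<'E'
from h import *
p=shot('wrist');t=shot('top')
a=onz(p,321,139,.036);b=onz(p,321,237,.036);print(a,b,np.degrees(np.arctan2(*(b-a)[[1,0]])))
print(onz(p,293,260,.003),onz(p,351,259,.003))
# handle-rear height check, wrist vs top
tp=((128.5)/5-.5+428,(466.5)/5-.5+175);print(tri(p,(321,139),t,tp))
row(.478,-.361,.017,182)
E
```

```text
[ 0.40968461 -0.36400905  0.036     ] [ 0.4976101  -0.36095152  0.036     ] 1.9916056672935853
[ 0.53093092 -0.38875024  0.003     ] [ 0.52772893 -0.32917492  0.003     ]
(array([ 0.40945126, -0.36420222,  0.03311672]), np.float64(0.0005459979168252585))
[ 0.0006 -0.0006  0.1841] [-0.0001  0.0002  0.0005]
```

```bash
python3 -m handwheel '[[-1,0,-0.001,0.18,0,0,0],[-1,0,-0.001,0.18,0,0,0],[-1,0,-0.001,0.18,0,0,0],[-1,0,-0.001,0.183,0,0,0],[-1,0,-0.001,0.183,0,0,0],[1,0,-0.001,0.183,0,0,0],[1,0,-0.001,0.183,0,0,0],[1,0,-0.001,0.183,0,0,0],[1,0,-0.001,0.183,0,0,0],[1,0,-0.001,0.183,0,0,0],[1,0,-0.001,0.183,0,0,0],[1,0,-0.001,0.183,0,0,0]]' 60
python3 -c "
from h import *
row(.478,-.361,.2,181)"
```

```text
t: 5.3
tool_pos: [0.4779, -0.3622, 0.0174]
orientation: [0.055, -3.141, -0.0]
force: [-0.2, 0.6, -0.1]
opening: 0.0275
gripper_force: 0.0
[-1.000e-04  1.200e-03 -1.826e-01] [ 0.     -0.0001  0.0056]
```

```bash
python3 -m handwheel '[[1,0,0,0,0,0,0],[1,0,0,0,0,0,0],[1,0,0,0,0,0,0],[1,0,0,0,0,0,0],[1,0,0,-0.03,0,0,0],[1,0,0,-0.06,0,0,0],[1,0,0,-0.1,0,0,0],[1,0,0,-0.13,0,0,0],[1,0,0,-0.13,0,0,0]]' 60
python3 -c "
from h import *
s=robot.read_state()
row(.384,.10,.15,181);row(.384,.265,.15,180.8);row(.384,.265,.0384,180.8)
p=shot('wrist');save(p,'w2.png')
for r in robot.regions_of(p,'spatula'): print(r['conf'],r['rect'])
"
```

```text
t: 6.42
tool_pos: [0.4797, -0.3638, 0.151]
orientation: [-0.055, 3.137, -0.007]
force: [0.2, 0.4, 0.3]
opening: 0.0005
gripper_force: 0.0
[ 0.0794  0.4668 -0.0013] [-0.0013  0.0014  0.0056]
[ 0.0736  0.6317 -0.002 ] [-0.0013  0.0014  0.0067]
[0.0741 0.6322 0.1096] [-0.0013  0.0014  0.0067]
0.9 [81.6, 0.8, 223.3, 177.6]
0.71 [296.5, 132.1, 362.3, 322.9]
```

View pics/w2.png

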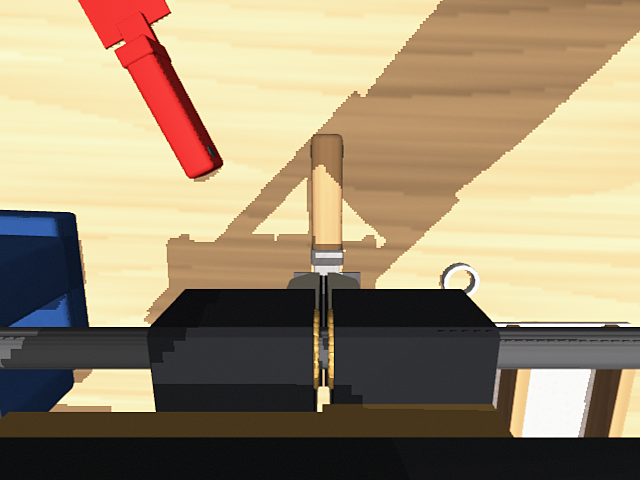

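The picture shows the fingers shut and empty, with the spatula still on the bench: handle rear at (327,134), front at about (327,248). The grasp was missed or slipped, so I'll relocate the spatula and check the grip before lifting.

```bash
python3 - <<'E'
from h import *
p=shot('wrist');print(p['fx'])
a=onz(p,327,134,.036);b=onz(p,327,248,.036);print(a,b)
print(onz(p,311,160,.036),onz(p,343,160,.036))
s=robot.read_state();print(s['tool_pos'],s['orientation'])
t=shot('top')
for r in robot.regions_of(t,'spatula'):print(r['conf'],r['rect'])
E
```

```text
388.61301387046325
[ 0.40585108 -0.36153551  0.036     ] [ 0.4926716  -0.35834599  0.036     ]
[ 0.42501845 -0.37279554  0.036     ] [ 0.42419902 -0.34889584  0.036     ]
[ 0.47740423 -0.3617032   0.14601772] [ 5.48960455e-02 -3.13968799e+00 -2.13710565e-03]
0.85 [427.3, 328.5, 462.5, 359.7]
0.8 [498.3, 267.8, 547.0, 347.0]
0.6 [448.3, 182.5, 458.9, 216.2]
0.39 [241.2, 122.3, 292.8, 172.3]
```

```bash
python3 -c "
from h import *
row(.463,-.3595,.017,182)"
```

```text
[0.0137 0.0022 0.1285] [ 0.0007 -0.0007  0.    ]
```

```bash
python3 -m handwheel '[[-1,0.014,0.002,0,0,0,0],[-1,0.014,0.002,0,0,0,0],[-1,0.014,0.002,0,0,0,0],[-1,0.014,0.002,0.03,0,0,0],[-1,0.014,0.002,0.07,0,0,0],[-1,0.014,0.002,0.11,0,0,0],[-1,0.014,0.002,0.129,0,0,0],[-1,0.014,0.002,0.129,0,0,0],[-1,0.014,0.002,0.129,0,0,0]]' 60
python3 -m handwheel '[[0.3,0.0,0,0,0,0,0],[0.3,0,0,0,0,0,0],[0.3,0,0,0,0,0,0],[0.4,0,0,0,0,0,0],[0.45,0,0,0,0,0,0],[1,0,0,0,0,0,0],[1,0,0,0,0,0,0],[1,0,0,0,0,0,0]]' 40
python3 -m handwheel '[[1,0,0,0,0,0,0],[1,0,0,0,0,0,0],[1,0,0,0,0,0,0]]'
```

```text
t: 7.8
tool_pos: [0.4651, -0.3618, 0.0205]
orientation: [-0.055, 3.139, -0.003]
force: [0.5, 0.5, 0.7]
opening: 0.0856
gripper_force: 0.0
t: 8.8
tool_pos: [0.4639, -0.3608, 0.0185]
orientation: [0.055, -3.141, -0.0]
force: [0.1, -0.7, -0.3]
opening: 0.0154
gripper_force: 0.0
t: 9.18
tool_pos: [0.4639, -0.3607, 0.0185]
orientation: [-0.055, 3.141, 0.0]
force: [0.6, 0.0, -0.2]
opening: 0.0004
gripper_force: 0.0
```

```bash
python3 - <<'E'
from h import *
p=shot('wrist');s=shot('scene');t=shot('top')
B=np.zeros((600,800,3),np.uint8)
B[:300,:400]=cv2.resize(p['frame'],(400,300))
B[:300,400:]=cv2.resize(s['frame'][90:270,130:370],(400,300))
B[300:,:400]=cv2.resize(t['frame'][170:320,380:580],(400,300))
cv2.imwrite('pics/w3.png',B[:,:,::-1])
E
```

```text
(no output)
```

View pics/w3.png

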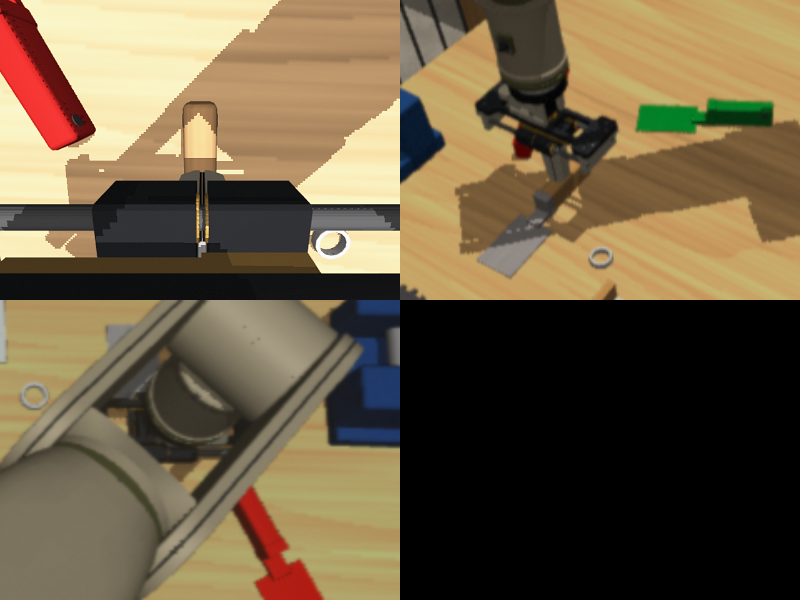

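The composite shows the spatula still lying there, with the shut fingers at the handle (wrist about (200,180), scene crop about (550,180)) and no contact. The height or the finger reach needs checking before I try again.

```bash
python3 - <<'E'
from h import *
print(robot.tip_reach,[a for a in dir(robot) if a[0]!='_'])
s=shot('scene');st=robot.read_state();print(st['tool_pos'],st['opening'],st['force'])
M=R.from_rotvec(np.ravel(s['rvec'])).as_matrix()
def pr(P):
    c=M@np.array(P)+np.ravel(s['tvec']);return s['cx']+s['fx']*c[0]/c[2],s['cy']+s['fy']*c[1]/c[2]
T=st['tool_pos']
x0,y0,k=170,110,8
I=cv2.resize(s['frame'][y0:y0+75,x0:x0+100],None,fx=k,fy=k,interpolation=cv2.INTER_CUBIC)
for dz,c in ((0,(255,0,0)),(-.014,(0,255,0)),(.05,(0,0,255))):
    u,v=pr(T+[0,0,dz]);print(u,v);cv2.circle(I,(int((u-x0)*k),int((v-y0)*k)),5,c,1)
cv2.imwrite('pics/z1.png',I[:,:,::-1])
E
```

```text
0.014 ['IKError', 'close_job', 'read_camera', 'read_state', 'regions_of', 'tip_reach']
[ 0.46396418 -0.36076735  0.01855529] 0.0005707693560635874 [-0.14116079  0.0384648  -0.91783528]
226.25164563276314 201.34492844538846
227.1410734921205 205.16955309022822
222.93807071071052 187.09624017227551
```

View pics/z1.png

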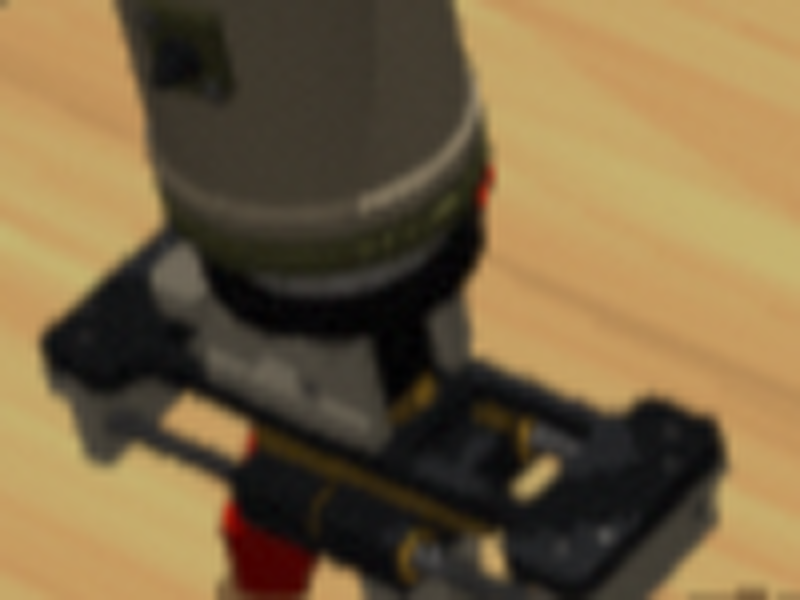

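```bash
cat > two.py <<'E'
from h import *
import sys
s=shot('scene');p=shot('wrist')
a=cv2.resize(s['frame'][155:230,190:290],(400,300),interpolation=cv2.INTER_CUBIC)
b=cv2.resize(p['frame'][210:390,200:440],(400,300),interpolation=cv2.INTER_CUBIC)
np.save(sys.argv[1],np.hstack([a,b]))
E
python3 two.py A.npy
python3 -m handwheel '[[0.1,0,0,0,0,0,0],[0.1,0,0,0,0,0,0],[0.1,0,0,0,0,0,0],[0.1,0,0,0,0,0,0],[0.1,0,0,0,0,0,0]]' 
python3 two.py B.npy
python3 -c "
import numpy as np,cv2
cv2.imwrite('pics/z2.png',np.vstack([np.load('A.npy'),np.load('B.npy')])[:,:,::-1])"
```

```text
t: 10.1
tool_pos: [0.4639, -0.3608, 0.0186]
orientation: [-0.055, 3.141, 0.0]
force: [-0.2, 0.3, -0.3]
opening: 0.0409
gripper_force: 0.0
```

View pics/z2.png

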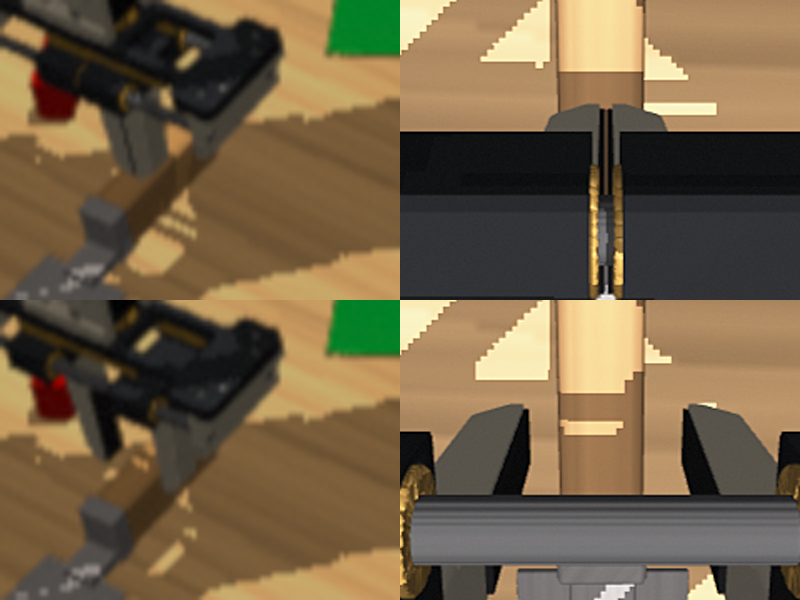

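The zoom shows the shut fingertips ending on top of the handle (scene crop (130,175)), not beside it. So the real tips stand well above the height given by tip_reach. I'll find the bench with a guarded descent, fingers open around the handle.

```bash
python3 -m handwheel '[[0.1,0,0,0.005,0,0,0],[0.1,0,0,0.01,0,0,0],[0.1,0,0,0.01,0,0,0]]' | egrep 'tool_pos|force' ; python3 -m handwheel '[[0.1,0,0,0.003,0,0,0],[0.1,0,0,0.005,0,0,0],[0.1,0,0,0.005,0,0,0]]' | egrep 'tool_pos|force'
```

```text
tool_pos: [0.4634, -0.3603, 0.0076]
force: [-0.5, 0.5, 0.4]
gripper_force: 0.0
tool_pos: [0.4638, -0.3606, 0.0033]
force: [-0.1, -0.9, -0.3]
gripper_force: 0.0
```

```bash
python3 -m handwheel '[[0.1,0,0,0.003,0,0,0],[0.1,0,0,0.006,0,0,0],[0.1,0,0,0.006,0,0,0]]' | egrep 'tool_pos|force' ; python3 -m handwheel '[[0.1,0,0,0.003,0,0,0],[0.1,0,0,0.006,0,0,0],[0.1,0,0,0.006,0,0,0]]' | egrep 'tool_pos|force'; python3 -m handwheel '[[1,0,0,0,0,0,0],[1,0,0,0,0,0,0],[1,0,0,0,0,0,0],[1,0,0,0,0,0,0],[1,0,0,0,0,0,0],[1,0,0,0,0,0,0]]' 15
```

```text
tool_pos: [0.4637, -0.3605, -0.0029]
force: [-0.6, -0.5, -1.1]
gripper_force: 0.0
tool_pos: [0.4637, -0.3605, -0.0089]
force: [0.1, 0.3, 0.2]
gripper_force: 0.0
t: 12.45
tool_pos: [0.464, -0.3609, -0.0083]
orientation: [-0.055, 3.141, -0.0]
force: [-0.1, -0.4, 1.8]
opening: 0.0239
gripper_force: 15.0
```

```bash
python3 -m handwheel '[[0.1,0,0,0,0,0,0],[0.1,0,0,0,0,0,0],[0.1,0,0,0.003,0,0,0],[0.1,0,0,0.005,0,0,0],[0.1,0,0,0.005,0,0,0]]' | egrep 'tool_pos|force|open' ; python3 -m handwheel '[[0.1,0,0,0.003,0,0,0],[0.1,0,0,0.003,0,0,0]]' | egrep 'tool_pos|force'
```

```text
tool_pos: [0.4637, -0.3605, -0.0139]
force: [-0.1, -1.0, -0.4]
opening: 0.042
gripper_force: 0.0
tool_pos: [0.4637, -0.3606, -0.0168]
force: [-0.6, -0.4, -0.9]
gripper_force: 0.0
```

```bash
python3 -m handwheel '[[0.1,0,0,0.002,0,0,0],[0.1,0,0,0.003,0,0,0],[0.1,0,0,0.003,0,0,0]]' | egrep 'tool_pos|force' ; python3 -m handwheel '[[1,0,0,0,0,0,0],[1,0,0,0,0,0,0],[1,0,0,0,0,0,0],[1,0,0,0,0,0,0],[1,0,0,0,0,0,0],[1,0,0,0,0,0,0]]' 50;python3 -c "
from h import *
row(.464,-.36,.10,182)"
```

```text
tool_pos: [0.4641, -0.3609, -0.0178]
force: [-5.9, 6.2, 14.5]
gripper_force: 7.4
t: 14.45
tool_pos: [0.4652, -0.3612, -0.0178]
orientation: [-0.055, 3.139, -0.002]
force: [0.3, 2.6, 10.8]
opening: 0.0235
gripper_force: 51.8
[ 0.0009  0.0011 -0.1178] [-0.0003  0.0006  0.0001]
```

```bash
python3 -m handwheel '[[1,0,0,-0.005,0,0,0],[1,0,0,-0.01,0,0,0],[1,0,0,-0.025,0,0,0],[1,0,0,-0.045,0,0,0],[1,0,0,-0.07,0,0,0],[1,0,0,-0.095,0,0,0],[1,0,0,-0.12,0,0,0],[1,0,0,-0.12,0,0,0],[1,0,0,-0.12,0,0,0]]' 60
python3 - <<'E'
from h import *
s=shot('scene');p=shot('wrist')
row(.371,.262,.10,180.8);row(.371,.262,.10-.098,180.8)
for n,q in(('s',s),('w',p)):
    for r in robot.regions_of(q,'spatula'):
        print(n,r['conf'],r['rect'],q['frame'][r['mask']].mean(0).round())
np.save('w.npy',np.hstack([cv2.resize(s['frame'][120:270,130:330],(400,300)),cv2.resize(p['frame'],(400,300))]))
cv2.imwrite('pics/z3.png',np.load('w.npy')[:,:,::-1])
E
```

```text
t: 15.58
tool_pos: [0.4638, -0.3606, 0.1003]
orientation: [0.055, -3.141, -0.0]
force: [-0.2, 0.5, -1.8]
opening: 0.0238
gripper_force: 60.0
[7.040e-02 6.249e-01 2.000e-04] [ 0.0005 -0.0005  0.0067]
[0.0703 0.6248 0.0982] [ 0.0005 -0.0005  0.0067]
s 0.87 [274.6, 148.6, 354.6, 171.4] [ 21. 105.  36.]
s 0.84 [164.1, 159.3, 221.5, 220.5] [107.  97.  89.]
s 0.52 [196.3, 157.4, 209.0, 185.7] [152.  34.  21.]
w 0.81 [27.5, 2.3, 200.2, 210.7] [208.  48.  44.]
w 0.58 [292.4, 163.9, 368.3, 411.6] [184. 151. 105.]
```

View pics/z3.png

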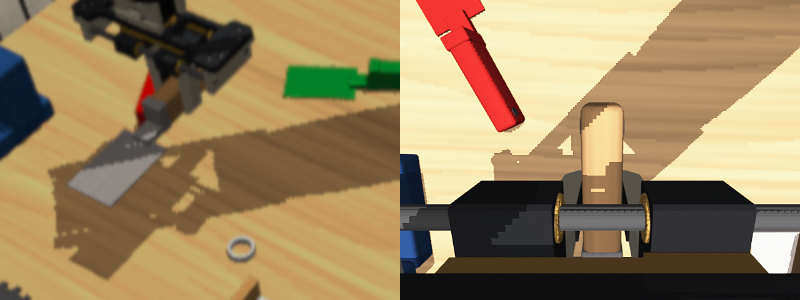

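The spatula is held and lifted, with blade corners at (68,185), (107,205), (163,150) and (127,130) in the left crop. I'll check its pitch against a level prediction.

```bash
cat >> h.py <<'E'
def proj(p,P):
    M=R.from_rotvec(np.ravel(p['rvec'])).as_matrix();c=M@np.array(P)+np.ravel(p['tvec']);return np.array([p['cx']+p['fx']*c[0]/c[2],p['cy']+p['fy']*c[1]/c[2]])
E
python3 - <<'E'
from h import *
s=shot('scene');T=robot.read_state()['tool_pos']
a=np.radians(2);X=np.array([np.cos(a),np.sin(a),0]);Y=np.array([-X[1],X[0],0])
O=T-.0*X; O[2]=T[2]+.0178
for pitch in (0,.05,-.05):
    Z=np.array([0,0,1.]);Xp=np.cos(pitch)*X+np.sin(pitch)*Z
    print(pitch,[(((proj(s,O+Xp*x+Y*y+.003*Z)-[130,120])*2).round(0)).tolist() for x,y in((160,-30),(160,30),(65,30),(65,-30)) for x,y in [(x/1e3,y/1e3)]])
E
```

```text
0 [[63.0, 185.0], [107.0, 207.0], [164.0, 149.0], [122.0, 129.0]]
0.05 [[62.0, 180.0], [106.0, 202.0], [164.0, 147.0], [121.0, 127.0]]
-0.05 [[66.0, 190.0], [109.0, 212.0], [165.0, 151.0], [122.0, 131.0]]
```

```bash
python3 -m handwheel '[[1,0.002,0.02,0,0,0,0],[1,0.007,0.06,0,0,0,0.001],[1,0.012,0.105,0,0,0,0.001],[1,0.017,0.15,0,0,0,0.002],[1,0.022,0.2,0,0,0,0.002],[1,0.028,0.25,0,0,0,0.003],[1,0.034,0.3,0,0,0,0.003],[1,0.039,0.35,0,0,0,0.004],[1,0.045,0.4,0,0,0,0.004],[1,0.05,0.45,0,0,0,0.005],[1,0.056,0.5,0,0,0,0.005],[1,0.061,0.545,0,0,0,0.006],[1,0.066,0.585,0,0,0,0.006],[1,0.07,0.61,0,0,0,0.0067],[1,0.07,0.625,0,0,0,0.0067],[1,0.07,0.625,0,0,0,0.0067],[1,0.07,0.625,0.04,0,0,0.0067],[1,0.07,0.625,0.08,0,0,0.0067],[1,0.07,0.625,0.098,0,0,0.0067],[1,0.07,0.625,0.098,0,0,0.0067]]'
cat > see.py <<'E'
from h import *
s=shot('scene');t=shot('top');st=robot.read_state();T=st['tool_pos'];M=R.from_rotvec(st['orientation']).as_matrix()
X=-M[:,0];Y=M[:,1];Z=-M[:,2];O=T+.0178*Z
print(T,'yaw',np.degrees(np.arctan2(X[1],X[0])),'pitch',X[2],'force',st['force'],st['opening'])
for n,p in(('s',s),('t',t)):
    print(n,'pred tip corners',[proj(p,O+X*.16+Y*y+Z*.003).round(1).tolist() for y in(-.03,.03)])
    for o in('spatula','round_cover'):
        for r in robot.regions_of(p,o)[:3]: 
            ys,xs=np.nonzero(r['mask']);print(n,o,round(r['conf'],2),r['rect'],p['frame'][r['mask']].mean(0).round(),xs.mean().round(1),ys.mean().round(1))
save(s,'s_last.png');save(t,'t_last.png')
E
python3 see.py
```

```text
t: 18.32
tool_pos: [0.3709, 0.2595, 0.0009]
orientation: [0.02, -3.138, 0.003]
force: [-0.1, 1.4, -1.1]
opening: 0.0238
gripper_force: 60.0
[0.37278928 0.26092321 0.00319312] yaw 0.744325051047054 pitch 0.0004275853666726621 force [-0.09155509  0.57103767 -0.6254604 ] 0.023662577565206566
s pred tip corners [[442.1, 343.5], [471.7, 358.8]]
s spatula 0.97 [443.0, 266.2, 499.5, 357.1] [118. 108.  98.] 471.4 318.8
s spatula 0.61 [196.1, 131.0, 229.6, 187.3] [164.   6.   3.] 212.1 153.3
s spatula 0.59 [275.6, 149.2, 354.3, 173.6] [ 17. 108.  35.] 311.3 158.7
s round_cover 0.64 [409.4, 353.0, 473.9, 418.3] [43. 41. 39.] 442.4 386.9
t pred tip corners [[192.0, 208.7], [166.1, 208.3]]
t spatula 0.86 [489.8, 253.7, 550.9, 347.3] [161.  39.  25.] 520.1 305.8
t spatula 0.81 [164.0, 209.9, 192.7, 305.6] [109. 105.  99.] 178.1 238.4
t spatula 0.67 [364.9, 319.7, 462.5, 382.0] [ 52. 126.  51.] 418.2 348.9
t round_cover 0.92 [150.9, 145.8, 203.7, 198.6] [32. 30. 27.] 179.2 170.8
```

```bash
python3 -m handwheel '[[1,-0.01,0,0,0,0,0],[1,-0.025,0,0,0,0,0],[1,-0.04,0,0,0,0,0],[1,-0.055,0,0,0,0,0],[1,-0.07,0,0,0,0,0],[1,-0.085,0,0,0,0,0],[1,-0.1,0,0,0,0,0],[1,-0.109,0,0,0,0,0],[1,-0.109,0,0,0,0,0],[1,-0.109,0,0,0,0,0]]'
python3 see.py
```

```text
t: 19.88
tool_pos: [0.4807, 0.2629, 0.0023]
orientation: [0.022, -3.141, 0.0]
force: [-0.3, 0.5, -0.8]
opening: 0.0236
gripper_force: 60.0
[0.4805997  0.26294172 0.0024229 ] yaw 0.8149059085405753 pitch -0.00043255816841285017 force [-0.17814861  0.04465566 -1.11798003] 0.02367989598560168
s pred tip corners [[419.0, 390.7], [450.0, 408.1]]
s spatula 0.94 [440.9, 308.4, 480.2, 367.6] [94. 78. 62.] 462.9 338.5
s spatula 0.94 [276.0, 149.4, 355.1, 170.8] [ 21. 112.  38.] 311.9 158.8
s spatula 0.87 [198.3, 129.9, 234.2, 183.0] [170.  10.   5.] 212.9 152.2
s round_cover 0.83 [409.4, 351.2, 473.3, 420.7] [42. 40. 38.] 442.6 386.7
t pred tip corners [[195.2, 164.8], [169.8, 164.5]]
t spatula 0.88 [168.9, 191.1, 192.7, 256.3] [86. 72. 54.] 180.5 221.9
t spatula 0.7 [367.8, 320.1, 460.5, 380.6] [ 53. 131.  53.] 418.3 348.8
t spatula 0.62 [486.1, 252.5, 551.3, 345.4] [168.  40.  26.] 520.5 305.9
```

```bash
python3 -m handwheel '[[1,0,0,-0.004,0,0,0],[1,0,0,-0.008,0,0,0],[1,0,0,-0.011,0,0,0],[1,0,0,-0.014,0,0,0],[1,0,0,-0.017,0,0,0],[1,0,0,-0.021,0,0,0],[1,0,0,-0.026,0,0,0],[1,0,0,-0.032,0,0,0],[1,0,0,-0.038,0,0,0],[1,0,0,-0.045,0,0,0],[1,0,0,-0.052,0,0,0],[1,0,0,-0.059,0,0,0],[1,0,0,-0.066,0,0,0],[1,0,0,-0.07,0,0,0],[1,0,0,-0.072,0,0,0],[1,0,0,-0.072,0,0,0],[1,0,0,-0.072,0,0,0],[1,0,0,-0.072,0,0,0]]'
python3 see.py; python3 - <<'E'
from h import *
s=shot('scene');t=shot('top')
a,b=[np.array(np.nonzero(robot.regions_of(p,'round_cover')[0]['mask'])).mean(1)[::-1] for p in(t,s)]
print(tri(t,a,s,b))
E
```

```text
t: 22.42
tool_pos: [0.481, 0.2628, 0.0743]
orientation: [0.022, -3.141, 0.0]
force: [-0.5, -0.5, -2.0]
opening: 0.0238
gripper_force: 60.0
[0.48102386 0.26288188 0.07434518] yaw 0.793591067708968 pitch -0.000305616201706171 force [ 0.33323035  0.18685289 -2.89382775] 0.023561433885359688
s pred tip corners [[425.2, 375.3], [458.5, 393.5]]
s spatula 0.92 [195.6, 126.5, 232.3, 185.6] [170.  14.   7.] 212.6 152.9
s spatula 0.88 [275.9, 149.0, 354.1, 170.5] [ 18. 111.  37.] 312.0 158.8
s spatula 0.72 [445.5, 291.7, 489.8, 350.8] [97. 82. 66.] 471.2 323.2
s round_cover 0.62 [412.1, 337.4, 483.1, 407.6] [42. 39. 38.] 449.0 373.5
t pred tip corners [[186.6, 152.7], [159.6, 152.4]]
t spatula 0.96 [487.7, 255.4, 551.4, 345.3] [169.  35.  23.] 520.4 306.4
t spatula 0.86 [157.2, 184.4, 185.0, 250.6] [98. 79. 55.] 168.7 222.2
t spatula 0.67 [368.3, 319.5, 462.2, 380.9] [ 52. 132.  53.] 418.9 348.6
t round_cover 0.72 [141.1, 135.2, 200.8, 188.5] [27. 27. 25.] 171.4 161.1
(array([0.61930021, 0.2669358 , 0.098732  ]), np.float64(0.0029542407539849738))
```

```bash
python3 -m handwheel '[[1,0,-0.005,0,0,0,0],[1,0,-0.013,0,0,0,0],[1,-0.0005,-0.024,0,0,0,0],[1,-0.001,-0.038,0,0,0,-0.0005],[1,-0.001,-0.055,0,0,0,-0.001],[1,-0.0015,-0.073,0,0,0,-0.001],[1,-0.002,-0.092,0,0,0,-0.0015],[1,-0.002,-0.111,0,0,0,-0.002],[1,-0.0025,-0.131,0,0,0,-0.002],[1,-0.003,-0.151,0,0,0,-0.0025],[1,-0.0035,-0.171,0,0,0,-0.003],[1,-0.004,-0.191,0,0,0,-0.003],[1,-0.004,-0.211,0,0,0,-0.0035],[1,-0.0045,-0.231,0,0,0,-0.004],[1,-0.005,-0.25,0,0,0,-0.004],[1,-0.0055,-0.267,0,0,0,-0.0045],[1,-0.0055,-0.281,0,0,0,-0.005],[1,-0.006,-0.292,0,0,0,-0.005],[1,-0.006,-0.299,0,0,0,-0.005],[1,-0.006,-0.302,0,0,0,-0.005]]' | head -2
python3 -m handwheel '[[1,0,-0.003,0,0,0,0],[1,-0.0005,-0.01,0,0,0,0],[1,-0.001,-0.02,0,0,0,0],[1,-0.001,-0.033,0,0,0,-0.0005],[1,-0.0015,-0.048,0,0,0,-0.001],[1,-0.002,-0.063,0,0,0,-0.001],[1,-0.002,-0.077,0,0,0,-0.0015],[1,-0.0023,-0.09,0,0,0,-0.0017],[1,-0.0023,-0.1,0,0,0,-0.0017],[1,-0.0023,-0.106,0,0,0,-0.0017],[1,-0.0023,-0.109,0,0,0,-0.0017],[1,-0.0023,-0.109,0,0,0,-0.0017],[1,-0.0023,-0.109,0,0,0,-0.0017]]'
cat > cov.py <<'E'
from h import *
s=shot('scene');t=shot('top')
a,b=[np.array(np.nonzero(robot.regions_of(p,'round_cover')[0]['mask'])).mean(1)[::-1] for p in(t,s)]
st=robot.read_state();print(a,b,tri(t,a,s,b),onz(t,*a,st['tool_pos'][2]+.0308),st['tool_pos'],st['force'])
save(t,'t_last.png');save(s,'s_last.png');row(.495,-.148,st['tool_pos'][2],182)
E
python3 cov.py
```

```text
t: 25.42
tool_pos: [0.4913, -0.0392, 0.0745]
t: 27.05
tool_pos: [0.4969, -0.1475, 0.0745]
orientation: [0.055, -3.141, -0.0]
force: [0.9, 0.4, -2.1]
opening: 0.0232
gripper_force: 60.0Traceback (most recent call last):
  File "cov.py", line 3, in <module>
    a,b=[np.array(np.nonzero(robot.regions_of(p,'round_cover')[0]['mask'])).mean(1)[::-1] for p in(t,s)]
                             ~~~~~~~~~~~~~~~~~~~~~~~~~~~~~~~~~^^^
IndexError: list index out of range
```

```bash
cat > cov.py <<'E'
from h import *
s=shot('scene');t=shot('top');st=robot.read_state();T=st['tool_pos']
z=float(T[2]+.0308)
def blob(p):
    u,v=proj(p,[.632,-.142,z]);m=(p['frame'].max(2)<75).astype(np.uint8);m=cv2.morphologyEx(m,cv2.MORPH_CLOSE,np.ones((5,5)))
    _,L,S,C=cv2.connectedComponentsWithStats(m);i=L[int(v),int(u)];return C[i],S[i],(u,v)
A,B=blob(t),blob(s);print(A,B,tri(t,A[0],s,B[0]));print(onz(t,*A[0],z),onz(s,*B[0],z),T,st['force'])
for p in(t,s):
    for r in robot.regions_of(p,'round_cover'): print(r['conf'],r['rect'])
save(t,'t_last.png');save(s,'s_last.png');row(.495,-.148,T[2],182)
E
python3 cov.py
```

```text
(array([330.53812606, 242.39589033]), array([     0,      0,    640,    480, 263914], dtype=int32), (np.float64(356.5110787115635), np.float64(159.2061283734397))) (array([349.26491087,  92.5484352 ]), array([    0,     0,   640,   311, 59688], dtype=int32), (np.float64(251.65337196015133), np.float64(269.88519218742886))) (array([ 0.37797955, -0.0898723 ,  0.38370029]), np.float64(0.01417835577047058))
[ 0.44371811 -0.09067454  0.10534413] [ 0.03597851 -0.26921063  0.10534413] [ 0.49687557 -0.14764596  0.07454413] [ 0.30476931 -0.3287706  -2.14795031]
0.89 [222.8, 246.9, 280.3, 301.8]
[ 0.0019 -0.0002  0.    ] [-0.      0.      0.0001]
```

```bash
python3 - <<'E'
from h import *
s=shot('scene');t=shot('top')
def bb(p,x,y,zb):
    a=np.linspace(0,2*np.pi,72);q=np.array([proj(p,[x+.06*np.cos(i),y+.06*np.sin(i),z]) for i in a for z in(zb,zb+.01)]);return q.min(0).round(1),q.max(0).round(1)
print('initial obs s [409.4,352,473.7,421] t [151.5,146,204,198]',bb(s,.618,.2655,.036),bb(t,.618,.2655,.036))
print('lifted obs s [412.1,337.4,483.1,407.6] t[141.1,135.2,200.8,188.5]',bb(s,.618,.2655,.095),bb(t,.618,.2655,.095))
print('now obs s',[r['rect'] for r in robot.regions_of(s,'round_cover')],[r['rect'] for r in robot.regions_of(t,'round_cover')],bb(s,.632,-.142,.095),bb(t,.632,-.142,.095))
f=t['frame']; 
for v in (150,160,170,180,190): print(v,f[v,315:400:5].max(1))
E
```

```text
initial obs s [409.4,352,473.7,421] t [151.5,146,204,198] (array([407.4, 352.7]), array([476.3, 420.4])) (array([152.5, 145.9]), array([205.7, 196.5]))
lifted obs s [412.1,337.4,483.1,407.6] t[141.1,135.2,200.8,188.5] (array([411.9, 338.3]), array([484.8, 408.7])) (array([143.1, 135.2]), array([199.1, 188.2]))
now obs s [[223.1, 247.1, 279.0, 300.5]] [] (array([220.9, 245.5]), array([282.6, 299.2])) (array([329.1, 133.8]), array([383.9, 186.8]))
150 [135 136 102  47 133 137 142 146 152 156 159 161 161 160 158 154 151]
160 [137  81  46  92 111 116 121 126 130 135 139 142 147 151 156 160 135]
170 [ 56  46  46  53  68  77  88  97 104 112 117 123 127 132 136 133 138]
180 [ 45  45 112 173 161  64 113  77  55  69  80  91  99 104 112 137  96]
190 [ 45  40  43 174 162  52  56  56  50 117 129 108  53  58 133 116 139]
```

```bash
python3 -m handwheel '[[1,0.001,0,0.003,0,0,0],[1,0.002,0,0.008,0,0,0],[1,0.002,0,0.014,0,0,0],[1,0.002,0,0.021,0,0,0],[1,0.002,0,0.028,0,0,0],[1,0.002,0,0.035,0,0,0],[1,0.002,0,0.041,0,0,0],[1,0.002,0,0.045,0,0,0],[1,0.002,0,0.048,0,0,0],[1,0.002,0,0.051,0,0,0],[1,0.002,0,0.054,0,0,0],[1,0.002,0,0.057,0,0,0],[1,0.002,0,0.06,0,0,0],[1,0.002,0,0.063,0,0,0],[1,0.002,0,0.066,0,0,0],[1,0.002,0,0.07,0,0,0],[1,0.002,0,0.072,0,0,0],[1,0.002,0,0.072,0,0,0]]'
python3 - <<'E'
from h import *
s=shot('scene');print([ (r['conf'],r['rect']) for r in robot.regions_of(s,'round_cover')])
a=np.linspace(0,2*np.pi,72);q=np.array([proj(s,[.632+.06*np.cos(i),-.142+.06*np.sin(i),z]) for i in a for z in(.036,.046)]);print(q.min(0),q.max(0))
E
```

```text
t: 29.85
tool_pos: [0.4947, -0.1478, 0.0023]
orientation: [0.055, -3.141, -0.0]
force: [-0.9, 0.2, -1.7]
opening: 0.0237
gripper_force: 60.0
[(0.6, [225.7, 259.2, 282.5, 316.7])]
[225.62973831 262.09662176] [284.49589742 314.41110865]
```

```bash
python3 -m handwheel '[[1,0.005,0,0,0,0,0],[1,0.015,0,0,0,0,0],[1,0.03,0,0,0,0,0],[1,0.045,0,0,0,0,0],[1,0.06,0,0,0,0,0],[1,0.075,0,0,0,0,0],[1,0.09,0,0,0,0,0],[1,0.105,0,0,0,0,0],[1,0.12,0,0,0,0,0],[1,0.125,0,0,0,0,0],[1,0.125,0,0,0,0,0],[1,0.125,0,0,0,0,0]]'
python3 - <<'E'
from h import *
s=shot('scene');t=shot('top');print([ (r['conf'],r['rect']) for p in(s,t) for r in robot.regions_of(p,'round_cover')])
row(.464,-.36,.05,182);row(.464,-.36,-.0178,182)
E
```

```text
t: 31.45
tool_pos: [0.3704, -0.1524, 0.0028]
orientation: [-0.055, 3.14, -0.0]
force: [0.2, -0.0, -1.2]
opening: 0.0235
gripper_force: 60.0
[(0.83, [224.9, 260.3, 282.2, 315.3]), (0.94, [328.0, 143.7, 380.9, 196.6])]
[-0.0864 -0.2109 -0.0475] [ 0.     -0.      0.0001]
[-0.0864 -0.2109  0.0203] [ 0.     -0.      0.0001]
```

```bash
python3 -m handwheel '[[1,0,0,-0.02,0,0,0],[1,0,-0.02,-0.04,0,0,0],[1,0,-0.06,-0.045,0,0,0],[1,0,-0.1,-0.045,0,0,0],[1,0,-0.14,-0.045,0,0,0],[1,-0.02,-0.18,-0.045,0,0,0],[1,-0.05,-0.205,-0.045,0,0,0],[1,-0.075,-0.211,-0.045,0,0,0],[1,-0.086,-0.211,-0.045,0,0,0],[1,-0.086,-0.211,-0.045,0,0,0],[1,-0.086,-0.211,-0.025,0,0,0],[1,-0.086,-0.211,-0.005,0,0,0],[1,-0.086,-0.211,0.008,0,0,0],[1,-0.086,-0.211,0.014,0,0,0],[1,-0.086,-0.211,0.017,0,0,0],[1,-0.086,-0.211,0.019,0,0,0],[1,-0.086,-0.211,0.019,0,0,0],[1,-0.086,-0.211,0.019,0,0,0]]'
```

```text
t: 33.9
tool_pos: [0.4635, -0.3604, -0.016]
orientation: [-0.055, 3.141, -0.001]
force: [0.2, -0.5, -1.1]
opening: 0.0234
gripper_force: 60.0
```

```bash
python3 -m handwheel '[[1,0,0,0.0012,0,0,0],[1,0,0,0.0012,0,0,0],[0.1,0,0,0.0012,0,0,0],[0.1,0,0,0.0012,0,0,0],[0.1,0,0,0.0012,0,0,0],[0.1,0,0,0.0012,0,0,0],[0.1,0,0,-0.01,0,0,0],[0.1,0,0,-0.03,0,0,0],[0.1,0,0,-0.07,0,0,0],[0.1,0,0,-0.12,0,0,0],[0.1,0,0,-0.15,0,0,0],[0.1,0.0,0.15,-0.15,0,0,0],[0.1,0.0,0.15,-0.15,0,0,0],[0.1,0,0.15,-0.15,0,0,0],[0.1,0,0.15,-0.15,0,0,0]]'
python3 - <<'E'
from h import *
s=shot('scene');t=shot('top')
for n,p in(('s',s),('t',t)):
    for o in('round_cover','square_cover','spatula'):
        for r in robot.regions_of(p,o): print(n,o,round(r['conf'],2),r['rect'])
B=np.vstack([cv2.resize(s['frame'][110:430,130:520],(490,400))[:,:490],])
cv2.imwrite('pics/end.png',np.hstack([cv2.resize(s['frame'],(400,300)),cv2.resize(s['frame'][140:340,150:350],(300,300))])[:,:,::-1])
E
```

```text
t: 35.78
tool_pos: [0.4587, -0.2091, 0.1354]
orientation: [-0.059, 3.139, -0.002]
force: [0.1, -0.2, -0.3]
opening: 0.0421
gripper_force: 0.0
s round_cover 0.96 [227.2, 260.9, 283.2, 314.8]
s square_cover 0.8 [290.1, 322.9, 373.0, 400.2]
s square_cover 0.53 [176.4, 182.6, 245.7, 255.4]
s spatula 0.72 [194.6, 128.7, 227.5, 185.6]
s spatula 0.72 [317.8, 151.3, 356.3, 166.8]
s spatula 0.56 [178.0, 182.0, 244.2, 254.7]
t round_cover 0.81 [328.0, 145.9, 377.9, 195.0]
t square_cover 0.71 [240.1, 122.3, 291.4, 170.2]
t spatula 0.83 [367.0, 321.6, 461.7, 382.6]
t spatula 0.75 [437.5, 180.5, 456.8, 271.9]
t spatula 0.69 [488.0, 252.7, 551.6, 348.5]
```

View pics/end.png

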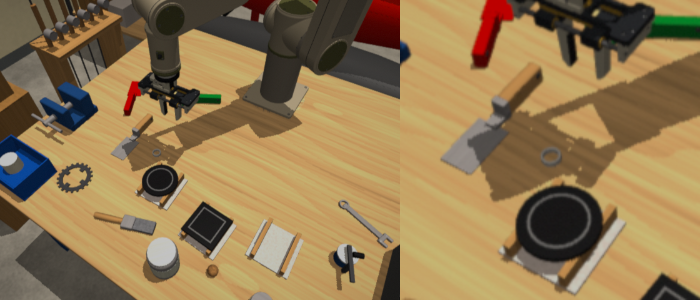

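The final view shows the round cover flat and centred on the formerly empty stand (right crop about (560,230)). The spatula lies flat on the bench, clear of the stands (about (490,120)), and the square cover has not moved.

```bash
python3 -c "
from plant import robot
print(robot.close_job())"
```

```text
the job is handed in; nothing more can be done
None
```

The job is handed in at about 36 s: the cameras show the round cover flat and centred on the formerly empty stand, the spatula flat on the bench clear of the stands, and the square cover where it was; no verdict came back. (The first two grasps closed above the handle because the fingertips end about 30 mm higher than stated; I then found the bench by touch.)

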